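Set a pull-to-turn locking selector on a bench supply box

ROBOT

A 6-joint arm with a two-finger parallel gripper is mounted at the origin on a cart in front of the work surface, level with it; the furniture and walls round the work are solid. World frame = base frame: x ahead of the robot, y to its left, z up, the work surface at z = 0. Lengths are in m, angles in degrees, forces in N, time in s.
With the tool pointing down it reaches from about 0.375 to 0.9 m from the base axis. Payload 3.1 kg.
Tool frame: the origin (TCP) lies on the centre line of the jaws, within the pads' length; the fingertips stand 17 mm ahead of it and the grasp point (between the pads) lies 2 mm behind it; z points along the fingers, y is the line along which they close (so a half turn about z gives the same grasp; the last joint's range is limited). The gripper opens to 87 mm and grips with 3 to 60 N. Pads are 19 mm wide; open, the fingers measure 117 mm over their backs; the gripper's body (75 mm by 190 mm) begins 51 mm behind the grasp point.
Start: joints at [-85.342, 30.224, 82.088, -0, 67.689, -10.227], TCP at [0.161, -0.604, 0.24] pointing down, gripper open.
Joint ranges: [-176.69, 176.69], [-43.24, 126.21], [12.49, 139.97], [-82, 262], [0, 151.66], [-163.58, 163.58]. Speed limits (degrees/s): [159.86, 159.86, 180, 180, 180, 180].

INTERFACE

Orientations are given as a 3x3 rotation matrix whose columns are the frame's x, y, z axes.
In Python, from rig import bot, imaging, finder gives the robot as it stands. The module is installed in compiled form; this text tells all that it offers.
- The arm moves only by the tool play_rows, never from a script. Its argument "motion" is a list that holds one entry, the list of rows, each a list of 6 numbers: the shift along the tool's x, y, z in m, then the turn, a rotation vector about the tool's x, y, z in degrees. In form: [[[dx, dy, dz, wx, wy, wz], ...]]. A call has 1 to 8 rows; each row is the pose to reach, as a shift and turn from the pose commanded when the call began, along the tool's axes at that moment; what a row does not reach only later rows make up. A row lasts 1/12 s, in which the tool goes at most 41.7 mm and 7.16 degrees, less where a joint would pass 70% of its speed; a pose out of reach is approached as far as the arm can. A call with a gripper value outside its range is refused whole. "fingers" is the finger opening in m, from 0 to 0.087, set as the call begins (left out, the last holds). The fingers move at their own pace and stop on an object; the grip force is fixed at half the most. Time passes only in rows, so rows that repeat a pose let the fingers close. It gives the time, the measured TCP pose, the force, the opening and the grip force at its end, in the units of the state.
- bot.read_state(): the state, without advancing time (a new reading comes with each control period).
- imaging.capture(name): name is "scene" or "top" or "wrist"; returns a dict with "frame" (384x512x3 uint8, red, green, blue), "camera_matrix" (3x3 intrinsics, pixels), "k1" (the pictures are not rectified: a ray, as slopes to the right and down, at radius r is drawn at 1 + k1 r^2 times it, then the intrinsics apply), "R" (3x3) and "t" (3): a world point X has camera coordinates R X + t. Camera axes: x right, y down, z forward; pixel columns grow to the right and rows downward; lengths in m; the calibration is good to about 2 mm. A picture is of the moment at which its call begins. There is no depth.
- bot.hand_in(): hands the job in; it is judged then, once.
Trained networks look in the newest picture that a camera, given by its name, has taken for a name from the list of things; names that differ only in an ending like _2 or _b are one class to them, and where a whole thing is asked for, a point or a joint stands for the part that bears it (a point fixed in the world has none). Each returns a list of dicts, best first, with "confidence" (0 to 1); they miss things now and then, are a little off and sometimes report something else, mostly with a low value. They report only what shows in the picture. A call takes as long as a camera call. They do not tell look-alikes from the thing itself.
- finder.recognise(camera, name): "at" ([x, y, z] in m, in world coordinates, good to about 4 mm: the middle of the surface that is visible of it).
- finder.outline_of(camera, name): "pixels" (384x512 bool, what is visible of it).
The state is a dict: "time_s": time; "joint_positions": joint angles; "qvel": joint speeds; "tau": joint torques, N m; "position": TCP position; "tcp_rot": TCP orientation; "force": force on the tool from outside, world axes, zero at the start; "moment": the same for the moment, N m; "opening": opening from 0.0 (shut) to 1.0 (fully open); "grasp_force": force on a finger pad.
Only numpy, scipy, OpenCV 4.12 (cv2) and the standard library are available. Lean on these libraries where they do the work, as an engineer would, in place of code of your own. Each camera call takes 0.05 s, during which the arm holds its last target. There are 200 camera calls.

TASK

The selector knob of the grey bench supply box is parked and locked. Pull the knob straight up to unlock it, turn it anticlockwise to the green band, and push it fully home in the slot that lies hidden somewhere under that band, then let go. Feel for the slot with light pressure while turning along the band; do not force the key, and leave the things round the box where they are.

Things in the scene. Friction and masses are not known exactly. Their poses are not given: they have to be found in the camera images.
- selector_box: Grey metal box, 150 x 130 x 55 mm, fixed to the worktop, with a dark top plate, three sockets in its front face and a black knob in the middle of its top. Origin: centre of its underside, on the worktop. z up; +x from the socket face to the back. It may stand turned by up to 0.5 rad.
- dial_centre (a point): Point on the knob's vertical axis, at the box's top face (55 mm above the worktop). Axes as the box's.
- green_start (a point): Start (clockwise end) of the green band on the box's top face, 41 mm from the knob's axis, at +0.66 rad from the box's +x direction (38 degrees anticlockwise, seen from above). The band runs on anticlockwise to +1.34 rad. A yellow band mirrors it from -0.66 to -1.34 rad (a wrong place), and a white arc round the box's +x direction marks the parked zone.
- knob_grip (a point): Point on the axis in the knob's grip bar, at the height to grip: 36 mm above the box's top when pushed in. Moves with the knob; +x runs along the bar to the pointer end (white line). The black bar is 46 mm long (x), 14 mm wide (y), 28 mm high, on a round skirt 58 mm across whose upper face is 21 mm below this point; the bar's top is 6.5 mm above it.
- knob_lift (a joint): How far the knob is pulled out, m: 0 home, 0.012 at its stop. Stays where left (3 N sliding friction). The key is clear of the lock ring above 0.006. With no slot under the key the pushed knob stands proud at about 0.006; the ring is sprung and gives up to 4 mm: 1.5 N starts it, each mm takes 2.5 N more (plus the 3 N friction). When the key meets a slot the push force falls.
- knob_turn (a joint): Pointer angle from the box's +x, rad, growing anticlockwise from above; stops at -1.6 and 1.6; turns easily when out. Starts pushed in, within 0.05 of 0, in a wide parked slot. The green band's one narrow slot has its middle somewhere between 0.76 and 1.28 (hidden, differs each time); the key has about 0.04 rad of play in it either way. At 0.66 the key always meets solid ring.
- lock_key: Steel key, 4 mm thick with a flat tip, under the knob's skirt, 24 mm from the axis below the pointer; it reaches 6 mm below the top of the lock ring when the knob is home. Origin: on the knob's axis, at the box's top face when home.
- ring_seat: Brass lock ring on its sprung seat under the skirt, 56 mm in diameter and 8 mm high, its top with the slots for the key; mostly hidden by the knob. Origin: on the axis at the box's top face. Pressing or twisting the key on it with more than 20 N damages it.
- tape_roll: Black roll of tape, 72 mm across, 18 mm high, lying left of the box; leave alone. Origin: centre of its underside.
- screwdriver: Screwdriver with a black handle, 150 mm long, lying in front of the box; leave alone. Origin: middle of its underside.
- terminals: Grey and green terminal block, 42 x 31 x 35 mm, standing right of the box; leave alone. Origin: centre of its underside.
- plug_housing: Small white connector, 16 x 26 x 11 mm, lying right of the box; leave alone. Origin: centre of its underside.
There are look-alikes about, which are no part of the job. What is meant by the selector_box is not purple, and is the larger of those in its own colour.

How it is judged:
By the outcome, as a careful person would: the job done as asked, in the order asked, and still so for the second after the job is handed in, with the robot touching nothing.
It also fails if it takes over 51 s, if anything falls off the work surface, if the arm or the gripper's body presses on something with over 40 N, if the wrist force passes 120 N, or if a joint passes its speed limit or range.

## Working session

There is one attempt and no reset: what is moved stays moved. The work goes in short steps, Python scripts to look and compute and a tool call to move; the robot and the scene stay as the last step left them, time stands still between calls to the robot, and variables do not carry over. Pictures are saved under pics/ and viewed, at most 10 in all, crops included, and the job is handed in when it is done.

Besides the shell and the picture viewer there is one more tool, called after "Request:" by a JSON object that holds its "name" and its "arguments", one argument or row to a line. play_rows: Moves the arm, as the interface text tells. Its arguments: {"type":"object","properties":{"motion":{"type":"array"},"fingers":{"type":"number"}},"required":["motion"]}

```bash
mkdir -p pics; python3 - <<'E'
from rig import bot, imaging, finder
import cv2, numpy as np
s=bot.read_state(); print(s)
for c in ["scene","top"]:
    im=imaging.capture(c); cv2.imwrite(f"pics/{c}0.png",im["frame"][:,:,::-1])
    for n in ["selector_box","knob_grip","ring_seat"]:
        for d in finder.recognise(c,n): 
            X=np.array(d["at"]);p=im["R"]@X+im["t"];q=p[:2]/p[2];q=q*(1+im["k1"]*(q@q));K=im["camera_matrix"];px=K[:2,:2]@q+K[:2,2]
            print(c,n,np.round(X,3),round(d["confidence"],2),px.round())
E
```

```text
{'time_s': 0.0, 'joint_positions': array([-8.53426249e+01,  3.02779148e+01,  8.21568897e+01, -1.73030035e-03,
        6.76896466e+01, -1.02262001e+01]), 'qvel': array([ 0.14237445, -0.0709379 ,  0.08630818,  0.02602589, -0.01497517,
       -0.04689684]), 'tau': array([-2.77496301e-04, -4.40042818e+01, -1.76595801e+01,  6.34020218e-02,
        5.83493756e-02, -1.58813668e-04]), 'position': array([ 0.16050883, -0.60330895,  0.23858008]), 'tcp_rot': array([[ 9.66446835e-01,  2.56866645e-01, -2.04213084e-04],
       [ 2.56866476e-01, -9.66444482e-01,  2.16264087e-03],
       [ 3.58149695e-04, -2.14253292e-03, -9.99997641e-01]]), 'force': array([ 0.45712869,  0.7384714 , -0.0436499 ]), 'moment': array([-0.00726158,  0.02326589,  0.03340175]), 'grasp_force': 0.0, 'opening': 0.9972278944486398}
scene selector_box [0.673 0.05  0.041] 0.79 [228. 188.]
scene selector_box [0.351 0.296 0.054] 0.7 [251. 302.]
scene knob_grip [0.361 0.284 0.073] 0.96 [251. 291.]
scene knob_grip [0.68  0.046 0.05 ] 0.69 [227. 184.]
scene knob_grip [0.48  0.035 0.071] 0.52 [281. 209.]
scene knob_grip [0.47  0.048 0.056] 0.5 [280. 217.]
scene ring_seat [0.347 0.299 0.06 ] 0.45 [251. 303.]
scene ring_seat [0.464 0.049 0.058] 0.44 [282. 217.]
top selector_box [0.479 0.026 0.051] 0.76 [273. 218.]
top selector_box [0.365 0.28  0.054] 0.76 [153. 270.]
top selector_box [0.684 0.045 0.039] 0.65 [264. 127.]
top selector_box [0.366 0.033 0.014] 0.33 [269. 270.]
top knob_grip [0.364 0.278 0.073] 0.97 [152. 271.]
top knob_grip [0.487 0.029 0.07 ] 0.56 [272. 213.]
```

View pics/scene0.png

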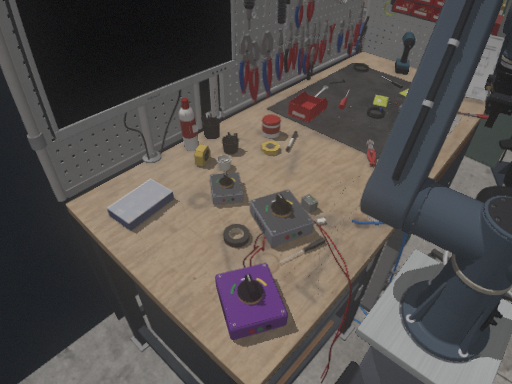

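View pics/top0.png

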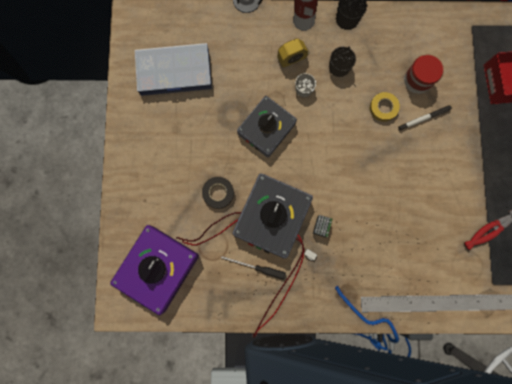

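Candidates: purple box, px (153,270); small grey box, px (267,126); larger grey box, px (273,216) in the top view. The last one fits: it's not purple, it's the larger grey one, and the tape roll, screwdriver and terminals are round it. I'll check it in a crop and measure it.

```bash
cat > h.py <<'E'
import numpy as np, cv2
def project(im,X):
    p=np.atleast_2d(X)@im["R"].T+im["t"];q=p[:,:2]/p[:,2:];q=q*(1+im["k1"]*(q**2).sum(1,keepdims=True))
    K=im["camera_matrix"];return q@K[:2,:2].T+K[:2,2]
def unproject(im,px,z):
    K=im["camera_matrix"];d=(np.atleast_2d(px)-K[:2,2])@np.linalg.inv(K[:2,:2]).T
    q=d.copy()
    for _ in range(20): q=d/(1+im["k1"]*(q**2).sum(1,keepdims=True))
    r=np.c_[q,np.ones(len(q))]@im["R"]; c=-im["R"].T@im["t"]
    return c+r*((z-c[2])/r[:,2])[:,None]
E
python3 - <<'E'
from rig import imaging, finder
from h import *
im=imaging.capture("top");f=im["frame"]
cv2.imwrite("pics/crop.png",cv2.resize(f[165:270,215:345],None,fx=5.5,fy=5.5,interpolation=cv2.INTER_CUBIC)[:,:,::-1])
h=cv2.cvtColor(f,cv2.COLOR_RGB2HSV);w=np.zeros(f.shape[:2],bool);w[180:250,245:305]=1
G={}
for n,a,b in [("g",45,90),("y",15,35)]:
    m=w&(h[...,0]>=a)&(h[...,0]<=b)&(h[...,1]>100)&(h[...,2]>70)
    _,L,st,ce=cv2.connectedComponentsWithStats(m.astype(np.uint8))
    for i in range(1,len(st)):
        if st[i,4]>8: print(n,st[i],ce[i].round(1),unproject(im,ce[i],.055).round(4))
for d in finder.outline_of("top","selector_box"):
    m=d["pixels"].astype(np.uint8)
    c=max(cv2.findContours(m,0,2)[0],key=cv2.contourArea)
    P=unproject(im,c[:,0].astype(float),.055)[:,:2]
    r=cv2.minAreaRect((P*1000).astype(np.float32)); print(d["confidence"],r, m.sum())
E
```

```text
g [257 196  12   8  37] [262.4 198.9] [[0.5189 0.0493 0.055 ]]
y [288 205   6  14  55] [291.1 211.5] [[ 0.492  -0.0128  0.055 ]]
0.93 ((367.1357116699219, 277.4969482421875), (137.0745086669922, 157.2112579345703), 59.35399627685547) 4691
0.62 ((681.4940795898438, 41.0740966796875), (94.72404479980469, 112.63932800292969), 50.89028549194336) 2014
```

View pics/crop.png

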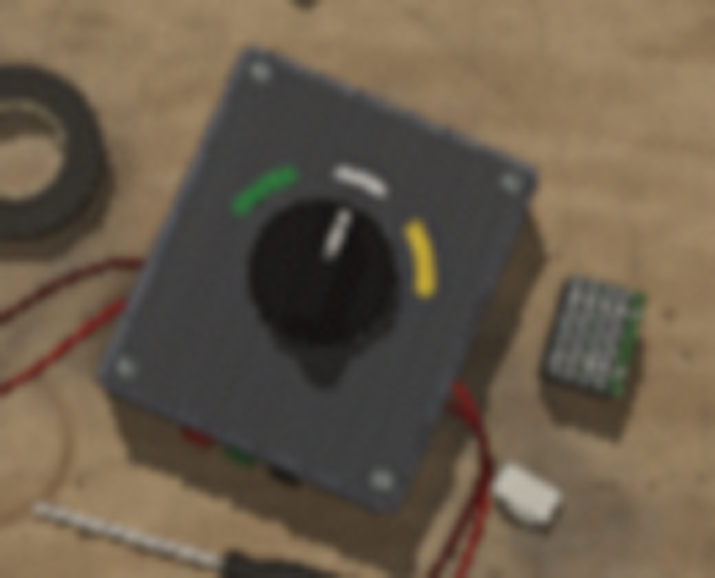

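The crop shows the larger grey box: knob at crop (323,272), pointer up and to the right, green band on the left (265,190), yellow on the right (422,260), sockets at the lower left. The band chord is 67.7 mm, as expected, which gives yaw ≈ -23.4° and axis ≈ (0.4855, 0.027).

Request:
{"name": "play_rows", "arguments": {
  "motion": [
    [[0.06, -0.066, 0.005, 0, 0, 7], [0.095, -0.105, 0.01, 0, 0, 14], [0.12, -0.132, 0.01, 0, 0, 21], [0.145, -0.16, 0.02, 0, 0, 28], [0.17, -0.19, 0.02, 0, 0, 35], [0.2, -0.22, 0.02, 0, 0, 38], [0.238, -0.263, 0.02, 0, 0, 38], [0.238, -0.263, 0.02, 0, 0, 38]]
  ]
}}

```text
time_s: 1.17
position: [0.3134, -0.3067, 0.2201]
tcp_rot: [[0.919, -0.393, 0.0], [-0.393, -0.919, -0.0], [0.001, 0.0, -1.0]]
force: [0.2, -0.4, -0.7]
opening: 0.997
grasp_force: 0.0
```

Request:
{"name": "play_rows", "arguments": {
  "motion": [
    [[0.003, -0.04, 0.0, 0, 0, 0], [0.006, -0.08, 0.0, 0, 0, 0], [0.009, -0.12, 0.0, 0, 0, 0], [0.012, -0.16, 0.0, 0, 0, 0], [0.015, -0.2, 0.0, 0, 0, 0], [0.018, -0.24, 0.0, 0, 0, 0], [0.021, -0.28, 0.0, 0, 0, 0], [0.023, -0.31, 0.0, 0, 0, 0]]
  ]
}}

```text
time_s: 1.83
position: [0.4568, -0.0296, 0.2204]
tcp_rot: [[0.92, -0.391, 0.001], [-0.391, -0.92, 0.0], [0.001, -0.001, -1.0]]
force: [0.7, -1.0, 0.2]
opening: 0.996
grasp_force: 0.0
```

Request:
{"name": "play_rows", "arguments": {
  "motion": [
    [[0.003, -0.02, 0.01, 0, 0, 0], [0.004, -0.04, 0.02, 0, 0, 0], [0.004, -0.04, 0.02, 0, 0, 0], [0.004, -0.04, 0.02, 0, 0, 0], [0.004, -0.04, 0.02, 0, 0, 0]]
  ]
}}

```text
time_s: 2.25
position: [0.475, 0.0025, 0.2001]
tcp_rot: [[0.92, -0.392, -0.0], [-0.392, -0.92, -0.0], [0.0, 0.0, -1.0]]
force: [0.1, -0.1, -0.3]
opening: 0.997
grasp_force: 0.0
```

```bash
python3 - <<'E'
from rig import bot,imaging, finder
from h import *
s=bot.read_state();print(s["position"],s["tcp_rot"],s["force"],s["moment"],s["joint_positions"])
im=imaging.capture("wrist");f=im["frame"];cv2.imwrite("pics/w1.png",f[:,:,::-1])
c=np.array([.4855,.0269,0]);a=np.radians(-23.4);M=np.array([[np.cos(a),-np.sin(a),0],[np.sin(a),np.cos(a),0],[0,0,1]])
B=np.array([[0,0,.055],[.02,0,.0975],[-.02,0,.0975]]+[[.041*np.cos(t),.041*np.sin(t),.055] for t in(.66,1.34,-.66,-1.34)])
print(project(im,B@M.T+c).round())
h=cv2.cvtColor(f,cv2.COLOR_RGB2HSV)
for n,a,b in [("g",45,90),("y",15,35)]:
    m=(h[...,0]>=a)&(h[...,0]<=b)&(h[...,1]>110)&(h[...,2]>70)
    _,L,st,ce=cv2.connectedComponentsWithStats(m.astype(np.uint8))
    for i in range(1,len(st)):
        if st[i,4]>60: print(n,st[i],ce[i].round(1),unproject(im,ce[i],.055).round(4))
for n in["knob_grip","selector_box"]:
  for d in finder.recognise("wrist",n): print(n,d)
E
```

```text
[0.47495788 0.00253208 0.20014465] [[ 9.19842745e-01 -3.92287279e-01 -1.23909144e-04]
 [-3.92287296e-01 -9.19842659e-01 -3.99655651e-04]
 [ 4.28029114e-05  4.16228335e-04 -9.99999912e-01]] [ 0.08949961 -0.11463094 -0.3345908 ] [-0.01185472  0.03454477 -0.02912431] [-1.31947119e+01  2.21862058e+01  1.05572289e+02 -3.02480178e-02
  5.22431944e+01  9.99207069e+01]
[[223. 188.]
 [218. 177.]
 [220. 223.]
 [196. 154.]
 [182. 178.]
 [249. 154.]
 [265. 178.]]
g [179 152  19  27 187] [186.8 165.1] [[0.5192 0.0496 0.055 ]]
y [248 153  20  27 207] [258.1 166. ] [[ 0.4918 -0.0125  0.055 ]]
y [ 69 253  30  53 766] [ 80.1 279.2] [[0.4534 0.211  0.055 ]]
y [403 253  30  54 781] [420.9 279.3] [[ 0.3096 -0.126   0.055 ]]
y [ 225  315  287   22 4400] [377.5 327.5] [[ 0.2684 -0.0654  0.055 ]]
knob_grip {'at': [0.488, 0.0273, 0.0718], 'confidence': 0.74}
selector_box {'at': [0.6603, 0.0514, 0.04], 'confidence': 0.74}
selector_box {'at': [0.3512, 0.216, 0.0185], 'confidence': 0.57}
```

View pics/w1.png

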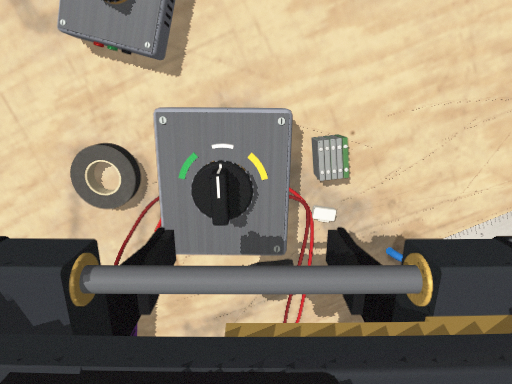

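The wrist view agrees with the top view: axis at (0.4855, 0.0272), box yaw ≈ -23.5°. The knob is at px (221,190) with the pointer up along the white arc, and the jaws line up with the bar.

Request:
{"name": "play_rows", "arguments": {
  "motion": [
    [[0, -0.0268, 0, 0, 0, 0], [0, -0.0268, 0.03, 0, 0, 0], [0, -0.0268, 0.06, 0, 0, 0], [0, -0.0268, 0.085, 0, 0, 0], [0, -0.0268, 0.097, 0, 0, 0], [0, -0.0268, 0.105, 0, 0, 0], [0, -0.0268, 0.109, 0, 0, 0], [0, -0.0268, 0.109, 0, 0, 0]]
  ],
  "fingers": 0.04
}}

```text
time_s: 3.07
position: [0.4857, 0.027, 0.0908]
tcp_rot: [[0.919, -0.394, -0.0], [-0.394, -0.919, 0.0], [-0.0, 0.0, -1.0]]
force: [-1.0, 0.1, -0.8]
opening: 0.498
grasp_force: 0.0
```

Request:
{"name": "play_rows", "arguments": {
  "motion": [
    [[0, 0, 0, 0, 0, 0], [0, 0, 0, 0, 0, 0]]
  ]
}}

```text
time_s: 3.23
position: [0.4864, 0.0272, 0.0919]
tcp_rot: [[0.92, -0.393, 0.002], [-0.393, -0.92, -0.0], [0.002, -0.001, -1.0]]
force: [-0.8, 0.7, -0.6]
opening: 0.468
grasp_force: 0.0
```

```bash
python3 - <<'E'
from rig import imaging
import cv2
f=imaging.capture("wrist")["frame"];g=imaging.capture("scene")["frame"][170:260,230:350]
cv2.imwrite("pics/w2.png",f[100:340,100:420,::-1])
E
```

```text
(no output)
```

View pics/w2.png

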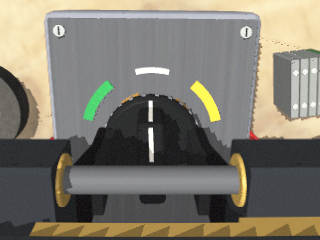

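The crop shows the bar, with its white line at crop (151,130), midway between the jaws at about (95,175) and (205,175). I'll close the jaws.

Request:
{"name": "play_rows", "arguments": {
  "motion": [
    [[0, 0, 0, 0, 0, 0], [0, 0, 0, 0, 0, 0], [0, 0, 0, 0, 0, 0], [0, 0, 0, 0, 0, 0], [0, 0, 0, 0, 0, 0], [0, 0, 0, 0, 0, 0]]
  ],
  "fingers": 0.0
}}

```text
time_s: 3.83
position: [0.4855, 0.0273, 0.091]
tcp_rot: [[0.92, -0.392, -0.0], [-0.392, -0.92, -0.001], [-0.0, 0.001, -1.0]]
force: [-0.8, -2.0, 1.2]
opening: 0.158
grasp_force: 30.0
```

Request:
{"name": "play_rows", "arguments": {
  "motion": [
    [[0, 0, 0, 0, 0, 0], [0, 0, 0, 0, 0, 0], [0, 0, 0, 0, 0, 0], [0, 0, 0, 0, 0, 0]]
  ]
}}

```text
time_s: 4.17
position: [0.4855, 0.0273, 0.091]
tcp_rot: [[0.92, -0.392, -0.0], [-0.392, -0.92, -0.0], [-0.0, 0.0, -1.0]]
force: [-1.8, -3.1, 2.6]
opening: 0.16
grasp_force: 30.0
```

Request:
{"name": "play_rows", "arguments": {
  "motion": [
    [[0, 0, -0.002, 0, 0, 0], [0, 0, -0.004, 0, 0, 0], [0, 0, -0.006, 0, 0, 0], [0, 0, -0.008, 0, 0, 0], [0, 0, -0.0095, 0, 0, 0], [0, 0, -0.0095, 0, 0, 0], [0, 0, -0.0095, 0, 0, 0]]
  ]
}}

```text
time_s: 4.75
position: [0.4855, 0.0274, 0.1007]
tcp_rot: [[0.92, -0.392, -0.0], [-0.392, -0.92, -0.0], [-0.0, 0.0, -1.0]]
force: [-1.3, -5.2, -0.4]
opening: 0.159
grasp_force: 30.0
```

```bash
python3 - <<'E'
from rig import bot,imaging
s=bot.read_state();print(s["position"],s["force"],s["moment"],s["grasp_force"])
import cv2
f=imaging.capture("wrist")["frame"]
cv2.imwrite("pics/w3.png",f[100:340,100:420,::-1])
E
```

```text
[0.48546419 0.02739773 0.10070558] [-1.27820579 -5.22761958 -0.36255426] [-0.87795054  0.29155361  0.07212266] 29.99943482223898
```

View pics/w3.png

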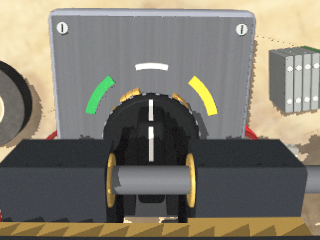

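Request:
{"name": "play_rows", "arguments": {
  "motion": [
    [[0, 0.0005, 0, 0, 0, -1], [0, 0.0005, 0, 0, 0, -2], [0, 0.0005, 0, 0, 0, -3], [0, 0.0005, 0, 0, 0, -4], [0, 0.0005, 0, 0, 0, -5], [0, 0.0005, 0, 0, 0, -6], [0, 0.0005, 0, 0, 0, -6], [0, 0.0005, 0, 0, 0, -6]]
  ]
}}

```text
time_s: 5.47
position: [0.4855, 0.0273, 0.1006]
tcp_rot: [[0.956, -0.294, 0.0], [-0.294, -0.956, 0.0], [0.0, -0.0, -1.0]]
force: [-1.6, -1.5, 1.8]
opening: 0.158
grasp_force: 30.0
```

```bash
python3 - <<'E'
from rig import bot
s=bot.read_state();print(s["position"],s["force"],s["moment"],s["grasp_force"])
E
```

```text
[0.48548404 0.027278   0.10055377] [-1.5923745  -1.48397281  1.78662205] [-0.18314247  0.1689987   0.05311156] 29.99980137683451
```

Request:
{"name": "play_rows", "arguments": {
  "motion": [
    [[0, 0.0001, 0, 0, 0, -4], [0, 0.0001, 0, 0, 0, -9], [0, 0.0001, 0, 0, 0, -14], [0, 0.0001, 0, 0, 0, -19], [0, 0.0001, 0, 0, 0, -24], [0, 0.0001, 0, 0, 0, -29], [0, 0.0001, 0, 0, 0, -32], [0, 0.0001, 0, 0, 0, -32]]
  ]
}}

```text
time_s: 6.13
position: [0.4855, 0.0273, 0.1005]
tcp_rot: [[0.966, 0.257, 0.0], [0.257, -0.966, 0.001], [0.0, -0.0, -1.0]]
force: [-1.1, -0.4, 2.1]
opening: 0.157
grasp_force: 30.0
```

Request:
{"name": "play_rows", "arguments": {
  "motion": [
    [[0, 0, 0, 0, 0, 0], [0, 0, 0, 0, 0, 0]]
  ]
}}

```text
time_s: 6.3
position: [0.4855, 0.0273, 0.1005]
tcp_rot: [[0.967, 0.256, 0.0], [0.256, -0.967, 0.0], [0.0, -0.0, -1.0]]
force: [-1.2, 0.6, 2.0]
opening: 0.158
grasp_force: 30.0
```

```bash
python3 - <<'E'
from rig import bot,imaging
import cv2
s=bot.read_state();print(s["position"],s["force"],s["moment"],s["grasp_force"])
f=imaging.capture("wrist")["frame"]
cv2.imwrite("pics/w4.png",f[100:340,100:420,::-1])
E
```

```text
[0.48546439 0.02730388 0.10048763] [-1.2496663   0.60206995  1.97819124] [0.09510383 0.12512503 0.00543442] 30.000054803676903
```

View pics/w4.png

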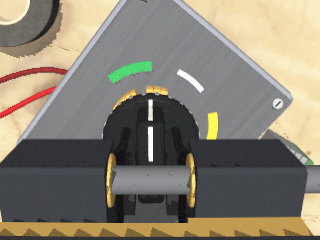

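The pointer at crop (150,125) now points at the clockwise end of the green band (152,65). I'll press down lightly.

Request:
{"name": "play_rows", "arguments": {
  "motion": [
    [[0, 0, 0.001, 0, 0, 0], [0, 0, 0.002, 0, 0, 0], [0, 0, 0.003, 0, 0, 0], [0, 0, 0.0035, 0, 0, 0], [0, 0, 0.004, 0, 0, 0], [0, 0, 0.004, 0, 0, 0]]
  ]
}}

```text
time_s: 6.85
position: [0.4854, 0.0272, 0.0965]
tcp_rot: [[0.967, 0.257, 0.0], [0.257, -0.967, 0.0], [0.0, -0.0, -1.0]]
force: [-0.3, 2.6, 2.2]
opening: 0.157
grasp_force: 30.0
```

Request:
{"name": "play_rows", "arguments": {
  "motion": [
    [[0, 0, 0.0003, 0, 0, 0], [0, 0, 0.0006, 0, 0, 0], [0, 0, 0.0006, 0, 0, 0]]
  ]
}}

```text
time_s: 7.1
position: [0.4854, 0.0272, 0.096]
tcp_rot: [[0.967, 0.257, 0.0], [0.257, -0.967, 0.0], [0.0, -0.0, -1.0]]
force: [-0.7, 3.7, 5.4]
opening: 0.157
grasp_force: 30.0
```

Request:
{"name": "play_rows", "arguments": {
  "motion": [
    [[0, 0, 0.0002, 0, 0, -0.5], [0, 0, 0.0003, 0, 0, -1], [0, 0, 0.0003, 0, 0, -1.5], [0, 0, 0.0003, 0, 0, -2], [0, 0, 0.0003, 0, 0, -2]]
  ]
}}

```text
time_s: 7.52
position: [0.4854, 0.0272, 0.0958]
tcp_rot: [[0.957, 0.29, 0.0], [0.29, -0.957, 0.0], [0.0, -0.0, -1.0]]
force: [-1.9, 3.2, 5.1]
opening: 0.162
grasp_force: 30.0
```

Request:
{"name": "play_rows", "arguments": {
  "motion": [
    [[0, 0, 0, 0, 0, -0.5], [0, 0, 0, 0, 0, -1], [0, 0, 0, 0, 0, -1.5], [0, 0, 0, 0, 0, -1.5]]
  ]
}}

```text
time_s: 7.85
position: [0.4854, 0.0272, 0.0958]
tcp_rot: [[0.949, 0.315, 0.0], [0.315, -0.949, 0.0], [0.0, -0.0, -1.0]]
force: [-1.0, 3.2, 5.6]
opening: 0.158
grasp_force: 30.0
```

```bash
python3 - <<'E'
from rig import bot
s=bot.read_state();print(s["position"],s["force"],s["moment"],s["grasp_force"])
E
```

```text
[0.48544848 0.0272061  0.09580309] [-0.98420834  3.22227704  5.63615373] [ 0.68758862  0.16981827 -0.06342875] 30.000433553941548
```

Request:
{"name": "play_rows", "arguments": {
  "motion": [
    [[0, 0, 0.0003, 0, 0, -0.5], [0, 0, 0.0005, 0, 0, -1], [0, 0, 0.0005, 0, 0, -1.5], [0, 0, 0.0005, 0, 0, -1.5]]
  ]
}}

```text
time_s: 8.18
position: [0.4854, 0.0272, 0.0953]
tcp_rot: [[0.94, 0.34, 0.0], [0.34, -0.94, 0.0], [0.0, -0.0, -1.0]]
force: [-0.9, 3.0, 6.3]
opening: 0.158
grasp_force: 30.0
```

Request:
{"name": "play_rows", "arguments": {
  "motion": [
    [[0, 0, 0, 0, 0, -0.6], [0, 0, 0, 0, 0, -1.2], [0, 0, 0, 0, 0, -1.8], [0, 0, 0, 0, 0, -1.8]]
  ]
}}

```text
time_s: 8.52
position: [0.4854, 0.0272, 0.0953]
tcp_rot: [[0.929, 0.369, 0.0], [0.369, -0.929, 0.0], [0.0, -0.0, -1.0]]
force: [-1.2, 3.6, 5.4]
opening: 0.16
grasp_force: 30.0
```

Request:
{"name": "play_rows", "arguments": {
  "motion": [
    [[0, 0, 0.0003, 0, 0, 0], [0, 0, 0.0004, 0, 0, 0], [0, 0, 0.0004, 0, 0, 0]]
  ]
}}

```text
time_s: 8.77
position: [0.4854, 0.0272, 0.095]
tcp_rot: [[0.929, 0.369, 0.0], [0.369, -0.929, 0.0], [0.0, -0.0, -1.0]]
force: [-0.9, 2.7, 5.8]
opening: 0.165
grasp_force: 30.0
```

Request:
{"name": "play_rows", "arguments": {
  "motion": [
    [[0, 0, 0, 0, 0, -0.6], [0, 0, 0, 0, 0, -1.2], [0, 0, 0, 0, 0, -1.8], [0, 0, 0, 0, 0, -1.8]]
  ]
}}

```text
time_s: 9.1
position: [0.4854, 0.0272, 0.095]
tcp_rot: [[0.917, 0.398, 0.0], [0.398, -0.917, 0.0], [0.0, -0.0, -1.0]]
force: [-0.8, 3.9, 6.2]
opening: 0.163
grasp_force: 30.0
```

```bash
python3 - <<'E'
from rig import bot
s=bot.read_state();print(s["position"],s["force"],s["moment"],s["grasp_force"])
E
```

```text
[0.48542049 0.02719773 0.09500041] [-0.78894149  3.86358991  6.2214733 ] [ 0.7133596   0.11506807 -0.05315316] 30.000641089864075
```

Request:
{"name": "play_rows", "arguments": {
  "motion": [
    [[0, 0, 0, 0, 0, -0.6], [0, 0, 0, 0, 0, -1.2], [0, 0, 0, 0, 0, -1.8], [0, 0, 0, 0, 0, -1.8]]
  ]
}}

```text
time_s: 9.43
position: [0.4854, 0.0272, 0.0948]
tcp_rot: [[0.904, 0.427, 0.0], [0.427, -0.904, 0.0], [0.0, -0.0, -1.0]]
force: [-0.2, 5.0, 3.1]
opening: 0.157
grasp_force: 30.0
```

The force fell from 6.2 to 3.1 N, so I'll push here and watch it.

Request:
{"name": "play_rows", "arguments": {
  "motion": [
    [[0, 0, 0.0003, 0, 0, 0], [0, 0, 0.0006, 0, 0, 0], [0, 0, 0.0008, 0, 0, 0], [0, 0, 0.0008, 0, 0, 0]]
  ]
}}

```text
time_s: 9.77
position: [0.4854, 0.0272, 0.0938]
tcp_rot: [[0.904, 0.427, -0.0], [0.427, -0.904, 0.0], [0.0, -0.0, -1.0]]
force: [-0.1, 4.8, 4.5]
opening: 0.156
grasp_force: 30.0
```

```bash
python3 - <<'E'
from rig import bot
s=bot.read_state();print(s["position"],s["force"],s["moment"],s["grasp_force"])
E
```

```text
[0.48538922 0.02724365 0.09378915] [-0.09459824  4.75516435  4.53478139] [ 0.99185637 -0.02829498  0.08455004] 30.000405167229474
```

Request:
{"name": "play_rows", "arguments": {
  "motion": [
    [[0, 0, 0.0002, 0, 0, -0.5], [0, 0, 0.0006, 0, 0, -1], [0, 0, 0.001, 0, 0, -1], [0, 0, 0.001, 0, 0, -1]]
  ]
}}

```text
time_s: 10.1
position: [0.4854, 0.0272, 0.0926]
tcp_rot: [[0.897, 0.442, -0.0], [0.442, -0.897, 0.0], [0.0, -0.0, -1.0]]
force: [0.8, 5.6, 2.6]
opening: 0.155
grasp_force: 30.0
```

```bash
python3 - <<'E'
from rig import bot
s=bot.read_state();print(s["position"],s["force"],s["moment"],s["grasp_force"])
E
```

```text
[0.48541958 0.02721443 0.09264118] [0.83885723 5.58104264 2.60327649] [ 0.98220806 -0.10366058  0.0538149 ] 30.000270707532763
```

Request:
{"name": "play_rows", "arguments": {
  "motion": [
    [[0.0001, -0.0003, 0.0004, 0, 0, 0], [0.0001, -0.0003, 0.0008, 0, 0, 0], [0.0001, -0.0003, 0.0012, 0, 0, 0], [0.0001, -0.0003, 0.0015, 0, 0, 0], [0.0001, -0.0003, 0.0015, 0, 0, 0]]
  ]
}}

```text
time_s: 10.52
position: [0.4854, 0.0273, 0.0912]
tcp_rot: [[0.897, 0.443, 0.0], [0.443, -0.897, -0.0], [0.0, 0.0, -1.0]]
force: [0.4, 3.9, 2.2]
opening: 0.155
grasp_force: 30.0
```

Request:
{"name": "play_rows", "arguments": {
  "motion": [
    [[0, 0, 0.0002, 0, 0, 0], [0, 0, 0.0003, 0, 0, 0], [0, 0, 0.0003, 0, 0, 0]]
  ]
}}

```text
time_s: 10.77
position: [0.4854, 0.0273, 0.0911]
tcp_rot: [[0.897, 0.443, 0.0], [0.443, -0.897, -0.0], [0.0, 0.0, -1.0]]
force: [0.3, 3.2, 3.1]
opening: 0.157
grasp_force: 30.0
```

Request:
{"name": "play_rows", "arguments": {
  "motion": [
    [[0, 0, 0.0002, 0, 0, 0], [0, 0, 0.0004, 0, 0, 0], [0, 0, 0.0004, 0, 0, 0]]
  ]
}}

```text
time_s: 11.02
position: [0.4854, 0.0273, 0.091]
tcp_rot: [[0.897, 0.443, 0.0], [0.443, -0.897, -0.0], [0.0, 0.0, -1.0]]
force: [-0.7, 4.0, 5.2]
opening: 0.159
grasp_force: 30.0
```

Request:
{"name": "play_rows", "arguments": {
  "motion": [
    [[0, 0, 0.0003, 0, 0, 0], [0, 0, 0.0006, 0, 0, 0], [0, 0, 0.0006, 0, 0, 0]]
  ]
}}

```text
time_s: 11.27
position: [0.4854, 0.0273, 0.0909]
tcp_rot: [[0.897, 0.443, 0.001], [0.443, -0.897, -0.0], [0.0, 0.0, -1.0]]
force: [-1.7, 3.6, 10.5]
opening: 0.155
grasp_force: 30.0
```

The knob is firmly home: force climbs to 10 N with no travel, at the same height as when it was parked. I'll release and retreat.

Request:
{"name": "play_rows", "arguments": {
  "motion": [
    [[0, 0, -0.0005, 0, 0, 0], [0, 0, -0.0005, 0, 0, 0], [0, 0, -0.0005, 0, 0, 0], [0, 0, -0.0005, 0, 0, 0], [0, 0, -0.0005, 0, 0, 0]]
  ],
  "fingers": 0.045
}}

```text
time_s: 11.68
position: [0.4853, 0.027, 0.0903]
tcp_rot: [[0.897, 0.443, -0.0], [0.443, -0.897, -0.0], [-0.001, 0.0, -1.0]]
force: [0.8, 0.5, 0.7]
opening: 0.446
grasp_force: 0.0
```

Request:
{"name": "play_rows", "arguments": {
  "motion": [
    [[0, 0, 0, 0, 0, 0], [0, 0, -0.005, 0, 0, 0], [0, 0, -0.02, 0, 0, 0], [0, 0, -0.04, 0, 0, 0], [0, 0, -0.07, 0, 0, 0], [0, 0, -0.1, 0, 0, 0], [0, 0, -0.12, 0, 0, 0], [0, 0, -0.12, 0, 0, 0]]
  ]
}}

```text
time_s: 12.35
position: [0.4881, 0.0269, 0.2149]
tcp_rot: [[0.896, 0.443, 0.01], [0.443, -0.896, -0.002], [0.008, 0.006, -1.0]]
force: [0.1, -0.1, -0.7]
opening: 0.514
grasp_force: 0.0
```

```bash
python3 - <<'E'
from rig import bot,imaging
import cv2
s=bot.read_state();print(s["position"],s["force"],s["opening"])
f=imaging.capture("wrist")["frame"]
cv2.imwrite("pics/w5.png",cv2.resize(f[60:280,100:400,::-1],None,fx=2,fy=2))
E
```

```text
[0.48813913 0.02692337 0.21493292] [ 0.12355169 -0.12489888 -0.69748987] 0.5138139127948778
```

View pics/w5.png

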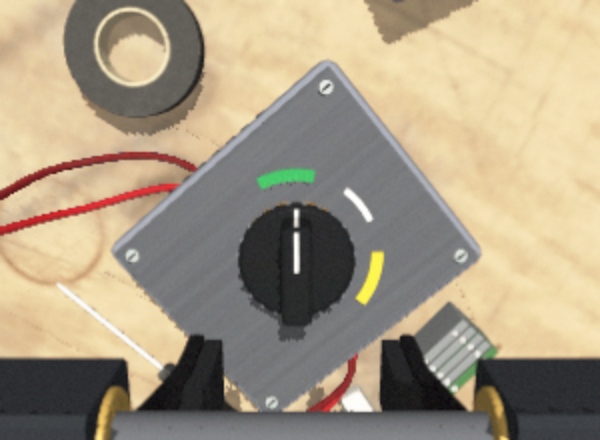

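The view shows the knob free at (296,260) with its pointer (296,215) in the green band (287,178). Nothing round the box has moved, so I'll hand in.

```bash
python3 -c "
from rig import bot
print(bot.hand_in())"
```

```text
the job is handed in; nothing more can be done
None
```

The knob was pulled up, turned anticlockwise to the hidden slot in the green band (about 0.87 rad), pushed fully home and released; I handed the job in at about 12.4 s robot time, with push force never read above about 10.5 N, but `hand_in` returned no verdict.

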